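# Turn the ear-mould carousel until the red pot faces front

## Task

Push the rim of the white turntable round, either way, until the pot with the red lid stands squarely in line with the yellow pointer, and leave it at rest there. Use the fingers only to push, turning it gently without flinging it; do not touch or lift any of the pots, and leave the things standing around it alone.

Things in the scene. Friction and masses are not known exactly. Their poses are not given: they have to be found in the camera images.
- foot: black foot of the turntable, fixed to the desk, 170 mm across and 16 mm high; origin at the centre of its underside, on the turning axis. Along its own -x axis a flat arm (26 mm wide, at most 11 mm high) runs out beneath the disc and ends in the yellow pointer. The place and the direction of the pointer differ each time.
- pointer (a point): the tip area of the yellow pointer on the foot: 190 mm from the turning axis, 11 mm above the desk; the pointer shows which side is the front.
- front_spot (a point): the spot where the red pot's centre belongs: a point that does not turn, 62 mm from the turning axis towards the pointer, 45 mm above the desk.
- turntable: white scalloped disc, 0.9 kg, turning either way without stops about the vertical axis through its origin (centre of its underside, 18 mm above the desk; disc top at 45 mm). Four lobes, outer radius 130 mm, each 58 degrees wide, centred on its own x and y axes both ways. It stays where it is left; 1 to 2 N at the rim turns it. The pots on it reach at most 71 mm above the desk.
- pocket (a point): centre of the floor of the red pot's pocket, 62 mm from the axis along the turntable's own -x axis; it turns with the disc. The four pockets are round wells, 46 mm across and 10 mm deep, in a grey plate (152 mm square, corners over the lobes) whose top is 55 mm above the desk.
- notch0 (a point): middle of one of the four notches between the lobes, 45 degrees counter-clockwise from the red pot as seen from above; 115 mm from the axis, level with the disc's top; turns with it. The notch is 64 mm wide here, 49 mm at its inner end (radius 95 mm), and open down to the desk; closed fingers fit in and can push a lobe's flank sideways.
- notch1 (a point): middle of one of the four notches between the lobes, 135 degrees counter-clockwise from the red pot as seen from above; 115 mm from the axis, level with the disc's top; turns with it. The notch is 64 mm wide here, 49 mm at its inner end (radius 95 mm), and open down to the desk; closed fingers fit in and can push a lobe's flank sideways.
- notch2 (a point): middle of one of the four notches between the lobes, 225 degrees counter-clockwise from the red pot as seen from above; 115 mm from the axis, level with the disc's top; turns with it. The notch is 64 mm wide here, 49 mm at its inner end (radius 95 mm), and open down to the desk; closed fingers fit in and can push a lobe's flank sideways.
- notch3 (a point): middle of one of the four notches between the lobes, 315 degrees counter-clockwise from the red pot as seen from above; 115 mm from the axis, level with the disc's top; turns with it. The notch is 64 mm wide here, 49 mm at its inner end (radius 95 mm), and open down to the desk; closed fingers fit in and can push a lobe's flank sideways.
- red_pot: ear-mould pot with a white body and a red screw lid, 42 mm across, 26 mm high, 40 g; origin at the centre of its underside (45 mm above the desk as it stands). Stands loose in a pocket of the turntable, 62 mm from the axis along the turntable's own -x axis.
- blue_pot: ear-mould pot with a white body and a blue screw lid, 42 mm across, 26 mm high, 40 g; origin at the centre of its underside (45 mm above the desk as it stands). Stands loose in a pocket of the turntable; which of the other three pockets differs each time.
- green_pot: ear-mould pot with a white body and a green screw lid, 42 mm across, 26 mm high, 40 g; origin at the centre of its underside (45 mm above the desk as it stands). Stands loose in a pocket of the turntable; which of the other three pockets differs each time.
- black_pot: ear-mould pot with a white body and a black screw lid, 42 mm across, 26 mm high, 40 g; origin at the centre of its underside (45 mm above the desk as it stands). Stands loose in a pocket of the turntable; which of the other three pockets differs each time.
- bottle: green drinking bottle with a black cap, 68 mm across, 210 mm high, standing to the left of the turntable; origin at the centre of its underside. Bystander.
- tumbler: black and steel tumbler, 88 mm across, 170 mm high, standing to the right of the turntable; origin at the centre of its underside. Bystander.
- mouse: black computer mouse, 105 x 60 x 33 mm, left of the turntable on the robot's side; origin at the centre of its underside. Bystander.
- charger: black charging dock with two grey earpiece cradles, 75 x 100 x 70 mm, right of the turntable on the robot's side; origin at the centre of its underside. Bystander.

How it is judged (in metres and radians):
At the end, for the whole second after the job is handed in: The red pot's centre is within 10 mm (about 9 degrees of turn) of the front spot, the turntable is at rest, and all four pots still stand upright in their pockets (horizontal distance between red_pot and front_spot below 0.01 m and angular speed of turntable below 0.05 rad/s and height (world z) of red_pot between 0.04 and 0.051 m and angle between each of red_pot, blue_pot, green_pot, black_pot's own z axis and vertical below 0.12 rad and height (world z) of blue_pot between 0.04 and 0.051 m and height (world z) of green_pot between 0.04 and 0.051 m and height (world z) of black_pot between 0.04 and 0.051 m); the robot touches nothing.
It fails at once if a pot is lifted, tipped or knocked out of its pocket (height (world z) of any of red_pot, blue_pot, green_pot, black_pot above 0.053 m or height (world z) of any of red_pot, blue_pot, green_pot, black_pot below 0.035 m or angle between any of red_pot, blue_pot, green_pot, black_pot's own z axis and vertical above 0.35 rad).
It fails at once if the robot touches a pot (more than 1 N) (contact force between any of the fingers, the arm and red_pot above 1 N or contact force between any of the fingers, the arm and blue_pot above 1 N or contact force between any of the fingers, the arm and green_pot above 1 N or contact force between any of the fingers, the arm and black_pot above 1 N).
It fails at once if the turntable is flung round (faster than 3 rad/s) (angular speed of turntable above 3 rad/s).
It fails at once if a bystander is moved by more than 20 mm or tipped (distance of any of bottle, tumbler, mouse, charger from where it was at the start of the episode above 0.02 m or angle between any of bottle, tumbler, mouse, charger's own z axis and vertical above 0.3 rad).
It also fails if it takes over 40 s, if anything falls off the work surface, if the arm or the gripper's body presses on something with over 40 N, if the wrist force passes 120 N, or if a joint passes its speed limit or range.

## Robot

A 6-joint arm with a two-finger parallel gripper is mounted at the origin on the work surface. World frame = base frame: x ahead of the robot, y to its left, z up, the work surface at z = 0. Lengths are in m, angles in degrees, forces in N, time in s.
With the tool pointing down it reaches from about 0.325 to 0.775 m from the base axis. Payload 5.5 kg.
Tool frame: the origin (TCP) lies on the centre line of the jaws, within the pads' length; the fingertips stand arm.finger_overhang ahead of it and the grasp point (between the pads) lies 2 mm behind it (arm.finger_overhang is the distance from the TCP to the fingertips, in m); z points along the fingers, y is the line along which they close (so a half turn about z gives the same grasp; the last joint's range is limited). The gripper opens to 85 mm and grips with 20 to 120 N. Pads are 22 mm wide; open, the fingers measure 114 mm over their backs; the gripper's body (76 mm by 85 mm) begins 54 mm behind the grasp point. The pads swing forward as they close: fully open they stand 13 mm farther back than shut.
Start: joints at [-69.082, 5.22, 70.514, -0, 104.267, -3.249], TCP at [0.246, -0.547, 0.248] pointing down, gripper open.
Joint ranges: [-164.24, 164.24], [-49.07, 125.15], [9.68, 141.18], [-86.29, 266.29], [3.28, 154.24], [-151.56, 151.56]. Speed limits (degrees/s): [147.25, 147.25, 172.46, 180, 180, 180].

## Interface

Orientations are given as [roll, pitch, yaw] about the fixed x, y, z axes, in that order (R = Rz(yaw) Ry(pitch) Rx(roll)).
In Python, from rig import readout, optics, arm gives the robot as it stands.
- The arm moves only by the tool send_rows, never from a script. Its argument "increments" is text: rows parted by semicolons, each of 4 numbers parted by spaces: the shift along the tool's x, y, z in mm, then the turn about the tool's z in degrees. A call has exactly 5 rows; each row shifts and turns the commanded pose from where the row before left it, along the tool's axes as they then stand; what a row does not reach is not made up. A row lasts 1/10 s, in which the tool goes at most 50 mm and 8.59 degrees, less where a joint would pass 70% of its speed; a pose out of reach is approached as far as the arm can. A call with a gripper value outside its range is refused whole. "claw" is the finger opening in mm, from 0 to 85.4, set as the call begins (left out, the last holds). The fingers move at their own pace and stop on an object; "grip_force" is the grip in N (left out, the last holds). Time passes only in rows, so rows that do not move let the fingers close, or fill a call up. It gives the time, the measured TCP pose, the force, the opening and the grip force at its end, in the units of the state.
- readout.sense(): the state, without advancing time (a new reading comes with each control period).
- optics.camera(name): name is "side" or "top" or "wrist"; returns (picture, depth): 480x640x3 uint8, red, green, blue; 480x640 float32, m along the optical axis (not along the pixel's ray), 0 where there is no reading.
- optics.camera_params(name): a dict with "K" (3x3 intrinsics, pixels), "R" (3x3) and "t" (3): a world point X has camera coordinates R X + t. Camera axes: x right, y down, z forward; pixel columns grow to the right and rows downward; lengths in m; the calibration is good to about 2 mm. A picture is of the moment at which its call begins: read the wrist's pose just before it. camera_params takes no time and is no camera call; for the wrist camera it gives the pose at the moment of the call.
- arm.sign_off(): hands the job in; it is judged then, once.
The state is a dict: "clock": time; "q": joint angles; "joint_velocities": joint speeds; "joint_efforts": joint torques, N m; "tcp_pos": TCP position; "tool_rot": TCP orientation; "wrist_force": force on the tool from outside, world axes, zero at the start; "ft_torque": the same for the moment, N m; "gripper_width": opening from 0.0 (shut) to 1.0 (fully open); "grip_force": force on a finger pad.
Only numpy, scipy, OpenCV 4.12 (cv2) and the standard library are available. Lean on these libraries where they do the work, as an engineer would, in place of code of your own. Each camera call takes 0.05 s, during which the arm holds its last target. There are 200 camera calls.

## Working session

There is one attempt and no reset: what is moved stays moved. The work goes in short steps, Python scripts to look and compute and a tool call to move; the robot and the scene stay as the last step left them, time stands still between calls to the robot, and variables do not carry over. Pictures are saved under pics/ and viewed, at most 10 in all, crops included, and the job is handed in when it is done.

Besides the shell and the picture viewer there is one more tool, called after "Call:" by a JSON object that holds its "api" and its "payload", one argument or row to a line. send_rows: Moves the arm, as the interface text tells. Its arguments: {"type":"object","properties":{"increments":{"type":"string"},"claw":{"type":"number"},"grip_force":{"type":"number"}},"required":["increments"]}

```bash
mkdir -p pics
python3 - <<'E'
from rig import readout, optics, arm
import cv2,numpy as np
s=readout.sense();print(s['tcp_pos'],s['tool_rot'],s['gripper_width'],arm.finger_overhang,s['clock'])
p,d=optics.camera('top');cv2.imwrite('pics/t0.png',p[:,:,::-1]);np.savez('t0.npz',p=p,d=d)
print(optics.camera_params('top'))
E
```

```text
[ 0.24553748 -0.54719048  0.24714315] [-1.79887909e+02 -5.40843695e-03  2.41649703e+01] 1.003531909297704 0.017 0.0
{'K': array([[528.35942035,   0.        , 321.06361638],
       [  0.        , 528.35942035, 239.81831411],
       [  0.        ,   0.        ,   1.        ]]), 'R': array([[ 0.01531349, -0.99985762,  0.0070874 ],
       [-0.98864526, -0.01620072, -0.14939241],
       [ 0.14948596, -0.00471921, -0.98875259]]), 't': array([-0.01967379,  0.51212474,  1.07067616])}
```

View pics/t0.png

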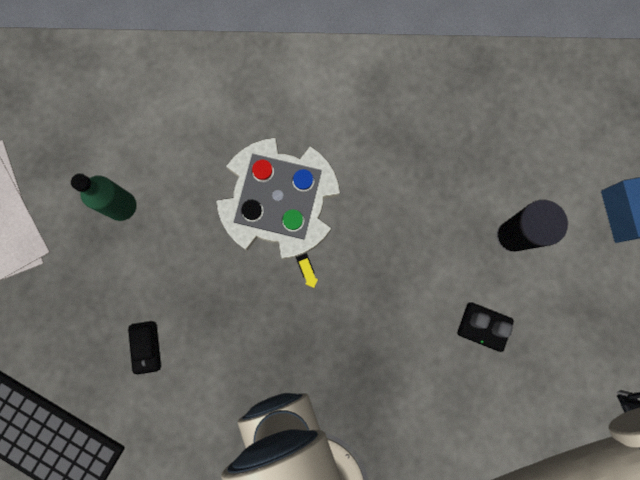

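The top view shows the disc centred near (278,195), the red lid at (262,170), green at (292,220), and the yellow pointer tip near (312,287). The mouse, bottle, charger and tumbler are well clear of the disc.

```bash
cat > h.py <<'E'
from rig import readout, optics, arm
import cv2,numpy as np
def blobs(p,c,name='top'):
    hsv=cv2.cvtColor(p,cv2.COLOR_RGB2HSV);H,S,V=cv2.split(hsv)
    def ray(u,v,z):
        r=c['R'].T@np.linalg.inv(c['K'])@[u,v,1];o=-c['R'].T@c['t']
        return o+r*(z-o[2])/r[2]
    out={}
    for n,m,z in [('red',((H<8)|(H>172)),.071),('green',(H>50)&(H<75),.071),('blue',(H>105)&(H<125),.071),('yellow',(H>22)&(H<33),.011)]:
        m=(m&(S>150)&(V>90)).astype(np.uint8)
        m[:, :200]=0;m[:,400:]=0; m[:130]=0;m[320:]=0
        k,l,st,ce=cv2.connectedComponentsWithStats(m)
        if k<2: continue
        i=1+np.argmax(st[1:,4]);out[n]=ray(*ce[i],z)[:2]
        print(n,ce[i].round(1),st[i,4],out[n].round(4))
    return out
def scene():
    c=optics.camera_params('top');p,d=optics.camera('top');o=blobs(p,c)
    if 'red' in o and 'green' in o:
        C=(o['red']+o['green'])/2;print('C(mid red-green)',C.round(4))
    return p,d,o
ang=lambda v:np.degrees(np.arctan2(v[1],v[0]))
E
python3 - <<'E'
from h import *
p,d,o=scene()
C=(o['red']+o['green'])/2
print('red',ang(o['red']-C),'ptr',ang(o['yellow']-C),np.linalg.norm(o['yellow']-C),np.linalg.norm(o['red']-C), 'blue',ang(o['blue']-C))
s=readout.sense();print(s['q'])
E
```

```text
red [261.7 169. ] 308 [0.6542 0.1141]
green [292.3 219. ] 290 [0.5495 0.0481]
blue [302.6 178.8] 300 [0.6348 0.0287]
yellow [307.6 272.3] 282 [0.4461 0.016 ]
C(mid red-green) [0.6018 0.0811]
red 32.2503204606327 ptr -157.2997746591771 0.16884510022866728 0.061848312972634545 blue -57.81350157088815
[-6.90818872e+01  5.25878347e+00  7.05755698e+01 -1.34526388e-03
  1.04269184e+02 -3.24999588e+00]
```

Call:
{"api": "send_rows", "payload": {
  "increments": "34 -22.2 0 0;34 -22.2 0 0;34 -22.2 0 0;34 -22.2 0 0;34 -22.2 0 0",
  "claw": 0
}}

```text
clock: 0.6
tcp_pos: [0.3558, -0.375, 0.2477]
tool_rot: [-180.0, 0.0, 24.1]
wrist_force: [0.4, -0.1, -0.1]
gripper_width: 0.147
grip_force: 0.0
```

Call:
{"api": "send_rows", "payload": {
  "increments": "34 -22.2 0 0;34 -22.2 0 0;34 -22.2 0 0;34 -22.2 0 0;34 -22.2 0 0"
}}

```text
clock: 1.1
tcp_pos: [0.4655, -0.2041, 0.2479]
tool_rot: [-180.0, 0.0, 24.2]
wrist_force: [-0.0, 0.1, 0.6]
gripper_width: -0.002
grip_force: 0.0
```

Call:
{"api": "send_rows", "payload": {
  "increments": "34 -22.2 0 0;34 -22.2 0 0;34 -22.2 0 0;34 -22.2 0 0;34 -22.2 0 0"
}}

```text
clock: 1.6
tcp_pos: [0.5751, -0.0332, 0.2478]
tool_rot: [-180.0, 0.0, 24.2]
wrist_force: [0.5, -0.7, -0.1]
gripper_width: -0.002
grip_force: 0.0
```

Call:
{"api": "send_rows", "payload": {
  "increments": "0 0 0 -7.4;0 0 0 -7.4;0 0 0 -7.4;0 0 0 -7.4;0 0 0 -7.3"
}}

```text
clock: 2.1
tcp_pos: [0.5745, -0.0347, 0.2476]
tool_rot: [-179.9, 0.0, 61.4]
wrist_force: [-1.0, 0.1, -0.5]
gripper_width: 0.001
grip_force: 0.0
```

Call:
{"api": "send_rows", "payload": {
  "increments": "0 0 0 7.4;0 0 0 7.4;0 0 0 7.4;0 0 0 7.4;0 0 0 7.4"
}}

```text
clock: 2.6
tcp_pos: [0.5744, -0.0348, 0.2476]
tool_rot: [-180.0, 0.1, 23.8]
wrist_force: [-0.6, -0.1, 0.5]
gripper_width: -0.001
grip_force: 0.0
```

Call:
{"api": "send_rows", "payload": {
  "increments": "0 0 20 7.4;0 0 20 7.4;0 0 20 7.4;0 0 20 7.4;0 0 20 7.4"
}}

```text
clock: 3.1
tcp_pos: [0.5743, -0.0348, 0.1468]
tool_rot: [180.0, 0.1, -13.2]
wrist_force: [-0.2, 0.1, 0.7]
gripper_width: -0.002
grip_force: 0.0
```

Run:
```python
from h import *
p,d,o=scene()
cv2.imwrite('pics/t1.png',p[60:360,150:450,::-1].repeat(2,0).repeat(2,1))
```

```text
red [261.8 169. ] 307 [0.6541 0.1141]
green [300.6 220.5] 13 [0.5469 0.0311]
blue [309.5 173.4] 10 [0.6465 0.0147]
yellow [304.9 259.4] 15 [0.4736 0.0222]
C(mid red-green) [0.6005 0.0726]
```

View pics/t1.png

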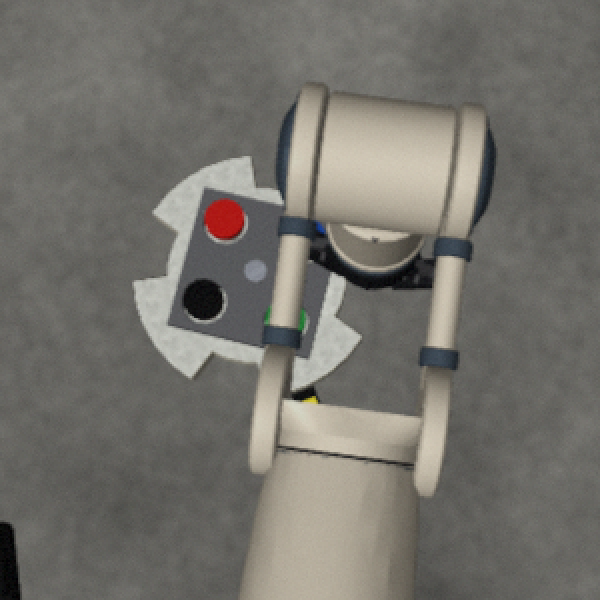

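The arm hides the right-hand notch, but the disc has not moved. I'll descend into the notch.

Call:
{"api": "send_rows", "payload": {
  "increments": "0 0 25 0;0 0 25 0;0 0 25 0;0 0 20 0;0 0 11 0"
}}

```text
clock: 3.65
tcp_pos: [0.5735, -0.0347, 0.0401]
tool_rot: [180.0, 0.2, -12.8]
wrist_force: [-0.3, 0.0, -0.2]
gripper_width: 0.002
grip_force: 0.0
```

Call:
{"api": "send_rows", "payload": {
  "increments": "6.2 -0.2 0 -3;6.2 -0.2 0 -3;6.2 -0.2 0 -3;6.2 -0.2 0 -3;6.2 -0.2 0 -3"
}}

```text
clock: 4.15
tcp_pos: [0.6057, -0.0376, 0.043]
tool_rot: [-180.0, 0.0, 2.3]
wrist_force: [-1.8, 0.9, 0.1]
gripper_width: 0.002
grip_force: 0.7
```

Call:
{"api": "send_rows", "payload": {
  "increments": "10.3 -0.5 0 -5;10.3 -0.5 0 -5;10.3 -0.5 0 -5;10.3 -0.5 0 -5;10.3 -0.5 0 -5"
}}

```text
clock: 4.65
tcp_pos: [0.6552, -0.0245, 0.0429]
tool_rot: [-180.0, 0.0, 27.4]
wrist_force: [-1.9, -0.8, -0.0]
gripper_width: 0.004
grip_force: 0.7
```

Call:
{"api": "send_rows", "payload": {
  "increments": "10.3 -0.5 0 -5;10.3 -0.5 0 -5;10.3 -0.5 0 -5;10.3 -0.5 0 -5;10.3 -0.5 0 -5"
}}

```text
clock: 5.15
tcp_pos: [0.6945, 0.0082, 0.0428]
tool_rot: [180.0, 0.0, 52.3]
wrist_force: [-0.8, -0.6, 0.8]
gripper_width: -0.0
grip_force: 0.7
```

Run:
```python
from h import *
C=np.array([.6018,.0811])
p,d,o=scene()
t=readout.sense()['tcp_pos'][:2]-C;print('finger',ang(t),np.linalg.norm(t))
for k in o:print(k,ang(o[k]-C),np.linalg.norm(o[k]-C))
```

```text
red [247.1 191.6] 314 [0.6056 0.1428]
blue [284.  165.3] 132 [0.6629 0.0681]
finger -37.378261804855455 0.11759296149034375
red 86.50131037195563 0.06183194079410374
blue -12.058251184855498 0.06245354561825552
```

Call:
{"api": "send_rows", "payload": {
  "increments": "10.3 -0.5 0 -5;10.3 -0.5 0 -5;10.3 -0.5 0 -5;10.3 -0.5 0 -5;10.3 -0.5 0 -5"
}}

```text
clock: 5.7
tcp_pos: [0.7164, 0.0542, 0.0428]
tool_rot: [179.9, 0.0, 77.2]
wrist_force: [1.5, -1.6, -0.7]
gripper_width: 0.001
grip_force: 0.8
```

Call:
{"api": "send_rows", "payload": {
  "increments": "10.3 -0.5 0 -5;10.3 -0.5 0 -5;10.3 -0.5 0 -5;10.3 -0.5 0 -5;10.3 -0.5 0 -5"
}}

```text
clock: 6.2
tcp_pos: [0.7167, 0.1056, 0.0429]
tool_rot: [179.9, 0.0, 102.2]
wrist_force: [1.1, -0.8, -0.8]
gripper_width: 0.001
grip_force: 0.8
```

Call:
{"api": "send_rows", "payload": {
  "increments": "10.3 -0.5 0 -5;10.3 -0.5 0 -5;10.3 -0.5 0 -5;10.3 -0.5 0 -5;10.3 -0.5 0 -5"
}}

```text
clock: 6.7
tcp_pos: [0.6951, 0.1523, 0.0431]
tool_rot: [179.9, 0.1, 127.2]
wrist_force: [2.8, -0.1, -0.5]
gripper_width: 0.0
grip_force: 0.9
```

```bash
cat > l.py <<'E'
from h import *
C=np.array([.6018,.0811])
p,d,o=scene()
cv2.imwrite('pics/last.png',p[60:360,150:450,::-1].repeat(2,0).repeat(2,1))
t=readout.sense()['tcp_pos'][:2]-C;print('finger',ang(t),np.linalg.norm(t))
for k in o:print(k,ang(o[k]-C),np.linalg.norm(o[k]-C))
E
python3 l.py
```

```text
red [272.2 221.1] 79 [0.5447 0.0892]
green [287.5 166.6] 279 [0.6602 0.0608]
blue [249. 174.] 3 [0.6431 0.1402]
yellow [307.6 272.3] 281 [0.4461 0.016 ]
C(mid red-green) [0.6024 0.075 ]
finger 38.2841884711971 0.11761037834133677
red 171.96082444501346 0.05769437241515504
green -19.200016863458586 0.06185619625084648
blue 55.06020125169279 0.07206326246345414
yellow -157.31697817250736 0.16871726157815772
```

Call:
{"api": "send_rows", "payload": {
  "increments": "10.3 -0.5 0 -5;10.3 -0.5 0 -5;10.3 -0.5 0 -5;10.3 -0.5 0 -5;8.2 -0.3 0 -4"
}}

```text
clock: 7.25
tcp_pos: [0.6576, 0.1845, 0.043]
tool_rot: [179.9, 0.1, 151.1]
wrist_force: [2.5, 0.2, -0.4]
gripper_width: -0.002
grip_force: 0.8
```

Call:
{"api": "send_rows", "payload": {
  "increments": "6.2 -0.2 0 -3;6.2 -0.2 0 -3;6.2 -0.2 0 -3;4.1 -0.1 0 -2;2.1 -0.0 0 -1"
}}

```text
clock: 7.75
tcp_pos: [0.6348, 0.1939, 0.0431]
tool_rot: [179.9, 0.1, 163.0]
wrist_force: [1.1, 1.4, -0.5]
gripper_width: -0.0
grip_force: 0.8
```

```bash
python3 l.py
```

```text
red [284.9 222.3] 316 [0.5426 0.0632]
green [269.1 166. ] 285 [0.661  0.0991]
blue [251.5 201. ] 171 [0.5859 0.1331]
yellow [307.6 272.3] 281 [0.4461 0.016 ]
C(mid red-green) [0.6018 0.0812]
finger 73.80400237887959 0.11748543397876157
red -163.21603088142626 0.061839452276171596
green 16.911335122754693 0.06191694114455231
blue 107.03187699274602 0.05434014249652116
yellow -157.31697817250736 0.16871726157815772
```

Call:
{"api": "send_rows", "payload": {
  "increments": "4.1 -0.1 0 -2;4.1 -0.1 0 -2;2.1 0 0 -1;2 0 0 -1;0 0 0 0"
}}

```text
clock: 8.3
tcp_pos: [0.6225, 0.1966, 0.0425]
tool_rot: [-180.0, 0.0, 169.0]
wrist_force: [1.0, -0.3, 0.3]
gripper_width: -0.0
grip_force: 0.4
```

```bash
python3 l.py
```

```text
red [287.9 221.2] 315 [0.5449 0.057 ]
green [266. 167.] 284 [0.6588 0.1054]
blue [250.9 204.4] 234 [0.5787 0.134 ]
yellow [307.6 272.3] 281 [0.4461 0.016 ]
C(mid red-green) [0.6018 0.0812]
finger 79.82254234029413 0.11732524264667743
red -157.0481062131688 0.0618378485026497
green 23.105448727282397 0.06192671683233379
blue 113.63404550894758 0.05772694481257741
yellow -157.31697817250736 0.16871726157815772
```

Call:
{"api": "send_rows", "payload": {
  "increments": "-5 0 0 0;-8 0 0 0;-7 0 0 0;0 0 0 0;0 0 -20 0"
}}

```text
clock: 8.85
tcp_pos: [0.6405, 0.1922, 0.0582]
tool_rot: [-179.8, -0.4, 169.0]
wrist_force: [0.5, 0.4, 0.3]
gripper_width: 0.002
grip_force: 0.0
```

Call:
{"api": "send_rows", "payload": {
  "increments": "0 0 -30 0;0 0 -40 0;0 0 -40 0;0 0 -30 0;0 0 0 0"
}}

```text
clock: 9.35
tcp_pos: [0.6439, 0.1934, 0.2095]
tool_rot: [179.7, 0.5, 169.1]
wrist_force: [-1.0, 0.1, 0.5]
gripper_width: 0.004
grip_force: 0.0
```

```bash
python3 l.py
```

```text
red [288.  221.2] 316 [0.5449 0.0569]
green [266.  166.9] 285 [0.6588 0.1054]
blue [249.9 204.6] 272 [0.5783 0.1361]
yellow [307.6 272.3] 282 [0.4461 0.016 ]
C(mid red-green) [0.6019 0.0812]
finger 69.69873534233564 0.1195292347393571
red -156.99596230380774 0.061802206128137076
green 23.090183055828973 0.06200914979650637
blue 113.11651596584574 0.05974848872461158
yellow -157.30085300155434 0.16879124946514296
```

View pics/last.png

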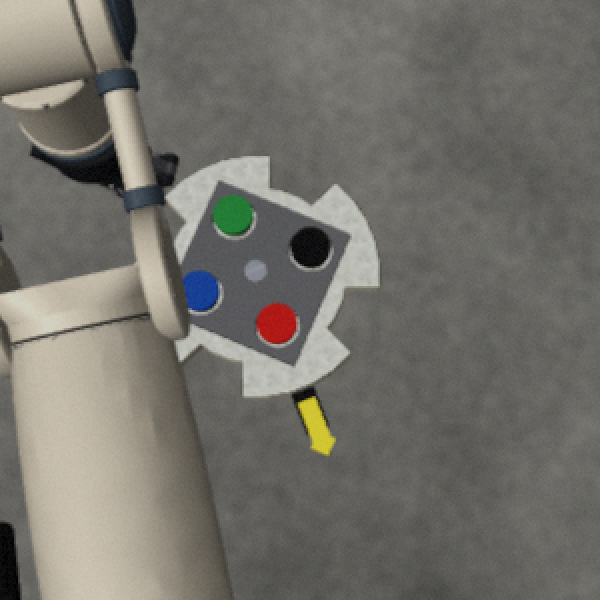

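The red pot at (277,323) in this crop lines up with the yellow pointer. All the pots are seated and the gripper is raised clear.

```bash
python3 -c "
from rig import arm
print(arm.sign_off())"
```

```text
the job is handed in; nothing more can be done
None
```

The turntable is turned so the red pot is within about 0.3° of the yellow pointer (9° allowed). The gripper is lifted clear, the last picture shows the pots upright in their pockets, and the job was handed in at about 9.4 s on the robot's clock.

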